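# Restock the thread stand

## Robot

A 7-joint arm with a two-finger parallel gripper is mounted at the origin on a cart in front of the work surface, level with it; the furniture and walls round the work are solid. World frame = base frame: x ahead of the robot, y to its left, z up, the work surface at z = 0. Lengths are in mm, angles in rad, forces in N, time in s.
With the tool pointing down it reaches from about 425 to 975 mm from the base axis. Payload 16.7 kg.
Tool frame: the origin (TCP) lies midway between the tips of the shut fingers; the grasp point (between the pads) lies manip.hold_point_z behind it (manip.hold_point_z is the distance from the TCP to the grasp point, in mm); z points along the fingers, y is the line along which they close (so a half turn about z gives the same grasp; the last joint's range is limited). The gripper opens to 85 mm and grips with 20 to 120 N. Pads are 22 mm wide; open, the fingers measure 114 mm over their backs; the gripper's body (76 mm by 85 mm) begins 54 mm behind the grasp point. The pads swing forward as they close: fully open they stand 13 mm farther back than shut.
Start: joints at [-1.349, 0.426, 0.074, 1.606, -0.034, 1.111, -0.067], TCP at [244.596, 629.086, 231.302] pointing down, gripper open.
Joint ranges: [-2.85, 2.85], [-0.5, 2.14], [-1.23, 1.37], [0.21, 2.46], [-1.02, 4.16], [0.16, 2.05], [-2.73, 2.73]. Speed limits (rad/s): [1.89, 1.89, 2.39, 2.39, 3.01, 3.01, 3.01].

## Interface

Orientations are given as a unit quaternion [x, y, z, w].
In Python, from cell import monitor, grab_frame, manip, cut_out, mark_of gives the robot as it stands. The module is installed in compiled form; this text tells all that it offers.
- The arm moves only by the tool move_arm, never from a script. Its argument "series" is a list of rows, each a list of 3 entries, a list of its own where there are three numbers: the closure, from 0 (fully open) to 1 (shut), then the shift along the tool's x, y, z in mm, then the turn, a rotation vector about the tool's x, y, z in degrees. A call has 1 to 8 rows; each row is the pose to reach, as a shift and turn from the pose commanded when the call began, along the tool's axes at that moment; what a row does not reach only later rows make up. A row lasts 1/10 s, in which the tool goes at most 50 mm and 8.59 degrees, less where a joint would pass 70% of its speed; a pose out of reach is approached as far as the arm can. A call with a gripper value outside its range is refused whole. The fingers move at their own pace and stop on an object; the grip force is fixed at half the most. Time passes only in rows, so rows that repeat a pose let the fingers close. It gives the time, the measured TCP pose, the force, the opening and the grip force at its end, in the units of the state.
- monitor.observe(): the state, without advancing time (a new reading comes with each control period).
- grab_frame(name): name is "scene" or "top"; returns a dict with "frame" (480x640x3 uint8, red, green, blue), "range_z" (480x640 float32, mm along the optical axis (not along the pixel's ray), 0 where there is no reading), "fx", "fy", "cx", "cy" (pixels), "R" (3x3) and "t" (3): a world point X has camera coordinates R X + t. Camera axes: x right, y down, z forward; pixel columns grow to the right and rows downward; lengths in mm; the calibration is good to about 2 mm. A picture is of the moment at which its call begins.
- manip.close_job(): hands the job in; it is judged then, once.
Trained networks look in the newest picture that a camera, given by its name, has taken for a name from the list of things; names that differ only in an ending like _2 or _b are one class to them, and where a whole thing is asked for, a point or a joint stands for the part that bears it (a point fixed in the world has none). Each returns a list of dicts, best first, with "conf" (0 to 1); they miss things now and then, are a little off and sometimes report something else, mostly with a low value. They report only what shows in the picture. A call takes as long as a camera call. They do not tell look-alikes from the thing itself.
- cut_out(query, camera): "mask" (480x640 bool, what is visible of it) and "extent" ([centre column, centre row, width, height] in pixels, round what is visible of it).
- mark_of(query, camera): "position" ([column, row] in pixels: a listed point, or the origin of a listed thing).
The state is a dict: "t": time; "joints": joint angles; "qvel": joint speeds; "tau": joint torques, N m; "ee_pos": TCP position; "tcp_rot": TCP orientation; "wrist_force": force on the tool from outside, world axes, zero at the start; "moment": the same for the moment, N m; "width": finger opening in mm; "grasp_force": force on a finger pad.
Only numpy, scipy, OpenCV 4.12 (cv2) and the standard library are available. Lean on these libraries where they do the work, as an engineer would, in place of code of your own. Each camera call takes 0.05 s, during which the arm holds its last target. There are 200 camera calls.

## Task

Two of the three cups in the wooden thread stand hold spent, bare cardboard cores: first drop both cores into the wire basket. Then stand the two fresh large cones of thread upright in the two freed cups, each fully down on the cup's floor. Leave the full cone that is already in the stand, the smaller cone and everything else where they are.

Things in the scene. Friction and masses are not known exactly. Their poses are not given: they have to be found in the camera images.
- stand: Fixed pale hardwood block, 82 x 310 mm and 26 mm high, with three round cups bored in its top in a row along its own y axis, 100 mm apart; origin at the centre of its underside on the ironing top, y along the row, z up.
- cup0 (a point): Centre of the flat floor of the cup at one end of the stand (own +y). Each cup is 68 mm across and 14 mm deep; its floor lies 12 mm above the ironing top.
- cup1 (a point): Centre of the flat floor of the cup at the middle of the stand. Each cup is 68 mm across and 14 mm deep; its floor lies 12 mm above the ironing top.
- cup2 (a point): Centre of the flat floor of the cup at the other end of the stand (own -y). Each cup is 68 mm across and 14 mm deep; its floor lies 12 mm above the ironing top.
- basket: Fixed open wire basket (collection basket), 200 mm along its own x, 170 mm along its own y, 100 mm high, walls and floor about 5 mm thick; open at the top; origin at the centre of its underside, z up.
- core_a_mid (a point): Centre (46 mm above its foot) of a spent thread core: bare slim brown cardboard cone, 92 mm high, 44 mm across at the foot, 33 mm at the top (38 mm half-way up), about 30 g; at the start it stands upright near the centre of a cup of the stand, own z up.
- core_b_mid (a point): Centre (46 mm above its foot) of a spent thread core: bare slim brown cardboard cone, 92 mm high, 44 mm across at the foot, 33 mm at the top (38 mm half-way up), about 30 g; at the start it stands upright near the centre of a cup of the stand, own z up.
- cone_1_mid (a point): Centre (50 mm above its foot) of a fresh, fully wound large off-white thread cone standing on the ironing top in front of the stand: 100 mm high, 52 mm across at the very foot, 58 mm at its widest 12 mm above it, 50 mm across half-way up and 41 mm at 88 mm up, about 90 g; own z up along its axis.
- cone_2_mid (a point): Centre (50 mm above its foot) of a fresh, fully wound large off-white thread cone standing on the ironing top in front of the stand: 100 mm high, 52 mm across at the very foot, 58 mm at its widest 12 mm above it, 50 mm across half-way up and 41 mm at 88 mm up, about 90 g; own z up along its axis.
- cone_kept_mid (a point): Centre (50 mm above its foot) of a third full cone, the same as the fresh ones, that already stands in one of the stand's cups; stays there.
- small_cone_mid (a point): Centre of a smaller full thread cone (41 mm across, 75 mm high) standing on the ironing top in the row with the fresh large cones; bystander, not part of the job.
- spool_mid (a point): Centre of a flanged thread spool (42 mm across, 68 mm high) at the back left; bystander.
- chalk_mid (a point): Centre of a flat tailor's chalk (40 x 43 x 8 mm) between the stand and the back left; bystander.
- clapper_mid (a point): Centre of a wooden tailor's clapper (236 x 56 x 43 mm) lying at the back; bystander.
There are look-alikes about, which are no part of the job. Leave any green look-alike of the part that bears cone_1_mid alone.

How it is judged:
By the outcome, as a careful person would: the job done as asked, in the order asked, and still so for the second after the job is handed in, with the robot touching nothing.
It also fails if it takes over 72 s, if anything falls off the work surface, if the arm or the gripper's body presses on something with over 40 N, if the wrist force passes 120 N, or if a joint passes its speed limit or range.

## Working session

There is one attempt and no reset: what is moved stays moved. The work goes in short steps, Python scripts to look and compute and a tool call to move; the robot and the scene stay as the last step left them, time stands still between calls to the robot, and variables do not carry over. Pictures are saved under pics/ and viewed, at most 10 in all, crops included, and the job is handed in when it is done.

Besides the shell and the picture viewer there is one more tool, called after "Request:" as a command line: name --argument value ..., lists and objects as JSON in quotes. move_arm: Moves the arm, as the interface text tells. Its arguments: {"type":"object","properties":{"series":{"type":"array"}},"required":["series"]}

```bash
mkdir -p pics
cat > h.py <<'E'
from cell import monitor, grab_frame, manip, cut_out, mark_of
import numpy as np, cv2
def pix2w(f,u,v,d):
    c=np.array([(u-f["cx"])/f["fx"]*d,(v-f["cy"])/f["fy"]*d,d]); return f["R"].T@(c-f["t"])
def cloud(f):
    v,u=np.mgrid[0:480,0:640]; d=f["range_z"].astype(float)
    c=np.stack([(u-f["cx"])/f["fx"]*d,(v-f["cy"])/f["fy"]*d,d],-1)
    W=(c-f["t"])@f["R"]; W[d<=0]=np.nan; return W
def save(f,n): cv2.imwrite("pics/"+n,f["frame"][:,:,::-1])
E
python3 - <<'E'
from h import *
for n in("top","scene"):
    f=grab_frame(n); save(f,n+"0.png"); np.savez(n+"0.npz",**f)
    print(n,f["R"].round(3).tolist(),f["t"].round(1),f["fx"])
s=monitor.observe(); print(s["ee_pos"],s["tcp_rot"],s["width"],manip.hold_point_z,s["t"])
for q in("core_a_mid","cone_1_mid","small_cone_mid","basket","stand"):
    W=cloud(f)
    print(q,[(np.round(m["extent"]).tolist(),round(m["conf"],2)) for m in cut_out(q,"top")])
E
```

```text
top [[-0.011, -1.0, 0.014], [-0.995, 0.009, -0.101], [0.101, -0.015, -0.995]] [ 101.6  561.8 1056.3] 551.3565315618579
scene [[0.81, -0.586, -0.013], [-0.456, -0.615, -0.643], [0.369, 0.527, -0.766]] [-398.6  349.8  659. ] 489.5366196043623
[244.48201917 628.79651045 230.70543406] [ 1.84348108e-01  9.82860865e-01 -5.39780476e-04 -5.64610695e-05] 85.22555657320746 18.700000000000003 0.1
core_a_mid [([421.0, 231.0, 28.0, 25.0], 0.82), ([320.0, 227.0, 21.0, 26.0], 0.35)]
cone_1_mid [([341.0, 343.0, 31.0, 30.0], 0.91), ([363.0, 294.0, 30.0, 30.0], 0.72), ([289.0, 356.0, 28.0, 36.0], 0.7), ([423.0, 304.0, 23.0, 20.0], 0.65), ([235.0, 206.0, 19.0, 22.0], 0.17)]
small_cone_mid [([423.0, 301.0, 23.0, 17.0], 0.85)]
basket [([187.0, 279.0, 115.0, 121.0], 0.76)]
stand [([370.0, 230.0, 158.0, 45.0], 0.63)]
```

View pics/top0.png

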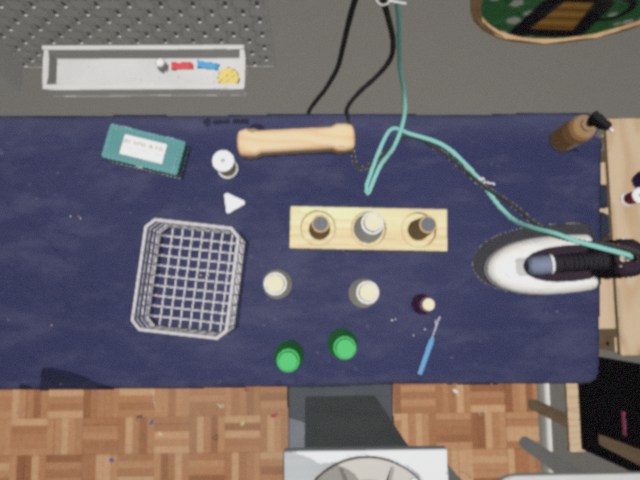

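View pics/scene0.png

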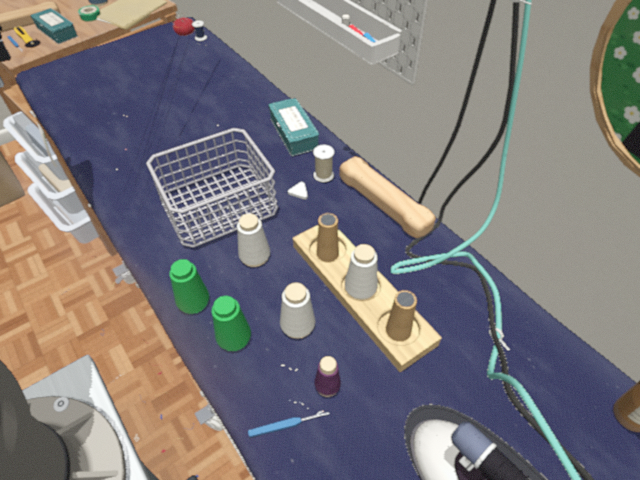

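Left and right cups (320,227) and (421,231) hold the brown cores, and the middle cup holds the kept cone. Cone candidates in front: off-white (276,284) and (366,293), green look-alikes (288,357) and (343,345), small dark cone (425,304). The two off-white ones fit the description. I'll measure them and confirm in one crop.

Run:
```python
from h import *
fs={n:dict(np.load(n+"0.npz")) for n in("top","scene")}
C={n:cloud(f) for n,f in fs.items()}
f=fs["top"];W=C["top"]
# seeds from top
for nm,u,v in(("coreL",320,222),("coreR",428,224),("kept",372,221),("cone1",276,284),("cone2",367,293),("small",428,304),("gA",288,357),("gB",343,345)):
    p=np.nanmedian(W[v-2:v+3,u-2:u+3].reshape(-1,3),0)
    out=[]
    for n in C:
        P=C[n].reshape(-1,3); P=P[np.isfinite(P[:,0])]
        r=np.hypot(P[:,0]-p[0],P[:,1]-p[1]); Q=P[(r<45)&(P[:,2]>40)]
        zt=np.percentile(Q[:,2],98); T=Q[Q[:,2]>zt-7]
        out.append((n,round(zt),((T.min(0)+T.max(0))/2)[:2].round(),np.ptp(T,axis=0)[:2].round()))
    print(nm,p.round(),*out)
# stand top face & basket rim: min area rect
P=W.reshape(-1,3);P=P[np.isfinite(P[:,0])]
def reg(z0,z1,m):
    v,u=np.mgrid[0:480,0:640]
    return W[(W[...,2]>z0)&(W[...,2]<z1)&(u>m[0])&(u<m[1])&(v>m[2])&(v<m[3])]
for nm,a in(("stand",reg(20,32,(280,455,200,255))),("rim",reg(90,110,(125,255,205,350)))):
    print(nm,len(a),cv2.minAreaRect(a[:,:2].astype(np.float32)),np.median(a[:,2]))
# cup circles: floor pixels
for c,(a,b) in zip("LMR",((295,345),(345,395),(395,445))):
    q=reg(6,18,(a,b,205,252)); print(c,len(q),cv2.minEnclosingCircle(q[:,:2].astype(np.float32)))
im=fs["scene"]["frame"][180:380,150:450,::-1]; cv2.imwrite("pics/crop.png",cv2.resize(im,None,fx=2.6,fy=2.6,interpolation=3))
```

```text
coreL [583.  85. 103.] ('top', 107, array([580.,  85.]), array([32., 33.])) ('scene', 104, array([580.,  82.]), array([32., 34.]))
coreR [ 577. -113.  105.] ('top', 107, array([ 577., -113.]), array([32., 32.])) ('scene', 104, array([ 577., -115.]), array([34., 33.]))
kept [583.  -9. 112.] ('top', 113, array([581., -11.]), array([32., 32.])) ('scene', 112, array([580., -13.]), array([32., 33.]))
cone1 [471. 166.  98.] ('top', 102, array([472., 169.]), array([31., 31.])) ('scene', 99, array([471., 167.]), array([33., 34.]))
cone2 [453.   1.  98.] ('top', 101, array([454.,   0.]), array([31., 31.])) ('scene', 100, array([454.,  -2.]), array([33., 33.]))
small [ 431. -115.   74.] ('top', 76, array([ 431., -116.]), array([22., 23.])) ('scene', 75, array([ 430., -118.]), array([23., 23.]))
gA [340. 145.  99.] ('top', 101, array([334., 146.]), array([32., 31.])) ('scene', 100, array([333., 144.]), array([32., 35.]))
gB [360.  46.  99.] ('top', 101, array([355.,  43.]), array([32., 31.])) ('scene', 100, array([354.,  41.]), array([32., 33.]))
stand 3831 ((579.7772827148438, -12.602035522460938), (310.8739318847656, 82.59955596923828), 88.37776947021484) 24.998275897538157
rim 1308 ((483.3458251953125, 330.5849914550781), (176.3682098388672, 206.17881774902344), 82.9669418334961) 101.20445548359828
L 500 ((564.7889404296875, 82.5038833618164), 53.025386810302734)
M 190 ((561.2799072265625, -16.879880905151367), 52.90337371826172)
R 426 ((570.4710693359375, -117.56047821044922), 59.18096160888672)
```

View pics/crop.png

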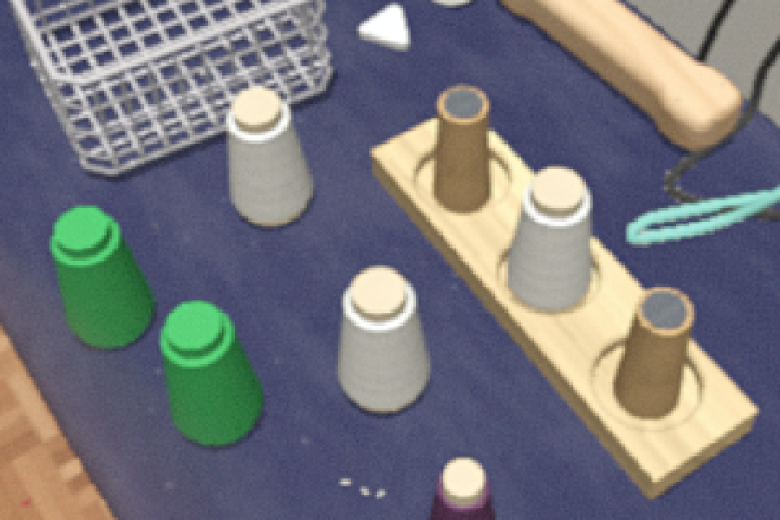

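The crop confirms it: the off-white cones at (270,155) and (383,340) are the fresh ones, and the green ones at (100,275) and (215,370) stay untouched. The cores are in the two outer cups. Moving now.

Request:
move_arm --series '[[0,[-32,-24,0],[0,0,8.58]],[0,[-64,-48,0],[0,0,17.16]],[0,[-96,-73,0],[0,0,25.74]],[0,[-128,-97,0],[0,0,34.32]],[0,[-160,-121,0],[0,0,42.9]],[0,[-192,-145,0],[0,0,51.5]],[0,[-224,-170,0],[0,0,60.1]],[0,[-255,-193,0],[0,0,68.7]]]'

```text
t: 1.15
ee_pos: [413.0, 355.1, 231.5]
tcp_rot: [0.709, 0.705, 0.0, -0.0]
wrist_force: [1.2, -0.7, -0.5]
width: 85.3
grasp_force: 0.0
```

Request:
move_arm --series '[[0,[-39,24,0],[0,0,0]],[0,[-78,48,0],[0,0,0]],[0,[-116,72,0],[0,0,0]],[0,[-155,96,0],[0,0,0]],[0,[-194,119,0],[0,0,0]],[0,[-233,143,0],[0,0,0]],[0,[-272,167,0],[0,0,0]],[0,[-272,167,30],[0,0,0]]]'

```text
t: 1.95
ee_pos: [584.0, 78.9, 204.3]
tcp_rot: [0.709, 0.705, 0.002, 0.003]
wrist_force: [-0.1, 0.5, -0.4]
width: 85.5
grasp_force: 0.0
```

Request:
move_arm --series '[[0,[0,0,40],[0,0,0]],[0,[0,0,80],[0,0,0]],[0,[0,0,80],[0,0,0]]]'

```text
t: 2.25
ee_pos: [576.9, 84.5, 117.2]
tcp_rot: [0.707, 0.708, -0.003, -0.002]
wrist_force: [-1.2, 0.2, 0.8]
width: 85.3
grasp_force: 0.0
```

Request:
move_arm --series '[[0,[0,0,30],[0,0,0]],[0,[0,0,60],[0,0,0]],[0,[0,0,72],[0,0,0]],[0,[0,0,72],[0,0,0]],[0.7,[0,0,72],[0,0,0]],[0.7,[0,0,72],[0,0,0]],[0.7,[0,0,72],[0,0,0]]]'

```text
t: 2.95
ee_pos: [580.3, 85.2, 50.6]
tcp_rot: [0.707, 0.708, 0.001, 0.0]
wrist_force: [-0.3, -0.3, -0.2]
width: 43.7
grasp_force: 0.0
```

Request:
move_arm --series '[[0.8,[0,0,0],[0,0,0]],[0.8,[0,0,0],[0,0,0]],[0.8,[0,0,0],[0,0,0]],[0.8,[0,0,-20],[0,0,0]]]'

```text
t: 3.35
ee_pos: [578.7, 84.9, 68.6]
tcp_rot: [0.707, 0.708, -0.001, -0.001]
wrist_force: [0.7, 0.6, 0.0]
width: 35.6
grasp_force: 60.9
```

Request:
move_arm --series '[[0.8,[0,0,-45],[0,0,0]],[0.8,[0,0,-90],[0,0,0]],[0.8,[30,-7,-115],[0,0,0]],[0.8,[75,-17,-115],[0,0,0]],[0.8,[122,-28,-115],[0,0,0]],[0.8,[170,-39,-115],[0,0,0]],[0.8,[217,-50,-115],[0,0,0]],[0.8,[262,-60,-115],[0,0,0]]]'

```text
t: 4.15
ee_pos: [518.4, 349.1, 185.0]
tcp_rot: [0.707, 0.708, 0.0, -0.0]
wrist_force: [1.2, 0.1, -0.3]
width: 36.0
grasp_force: 60.9
```

Request:
move_arm --series '[[0.8,[0,0,0],[0,0,0]],[0.8,[0,0,40],[0,0,0]],[0.8,[0,0,80],[0,0,0]],[0.8,[0,0,105],[0,0,0]],[0.8,[0,0,108],[0,0,0]],[0.35,[0,0,108],[0,0,0]],[0.35,[0,0,108],[0,0,0]],[0.35,[0,0,108],[0,0,0]]]'

```text
t: 4.95
ee_pos: [520.1, 347.4, 78.0]
tcp_rot: [0.707, 0.707, 0.001, 0.0]
wrist_force: [0.5, 0.4, 0.4]
width: 55.8
grasp_force: 0.0
```

Request:
move_arm --series '[[0.35,[0,0,-45],[0,0,0]],[0.35,[0,0,-90],[0,0,0]],[0.2,[-20,3,-110],[0,0,0]],[0,[-65,8,-110],[0,0,0]],[0,[-112,14,-110],[0,0,0]],[0,[-160,20,-110],[0,0,0]],[0,[-208,26,-110],[0,0,0]],[0,[-256,32,-110],[0,0,0]]]'

```text
t: 5.75
ee_pos: [551.9, 89.2, 187.7]
tcp_rot: [0.707, 0.708, 0.001, 0.0]
wrist_force: [1.4, -0.2, -0.0]
width: 85.5
grasp_force: 0.0
```

Request:
move_arm --series '[[0,[-48,6,0],[0,0,0]],[0,[-96,12,0],[0,0,0]],[0,[-144,18,0],[0,0,0]],[0,[-190,24,0],[0,0,0]],[0,[-205,25,0],[0,0,0]],[0,[-205,25,0],[0,0,0]],[0,[-205,25,20],[0,0,0]],[0,[-205,25,20],[0,0,0]]]'

```text
t: 6.55
ee_pos: [576.1, -112.3, 165.2]
tcp_rot: [0.706, 0.708, -0.0, -0.001]
wrist_force: [-1.3, 0.7, -0.9]
width: 85.0
grasp_force: 0.0
```

Request:
move_arm --series '[[0,[0,0,40],[0,0,0]],[0,[-1,0,80],[0,0,0]],[0,[-2,0,110],[0,0,0]],[0,[-2,0,115],[0,0,0]],[0,[-2,0,115],[0,0,0]],[0.8,[-2,0,115],[0,0,0]],[0.8,[-2,0,115],[0,0,0]],[0.8,[-2,0,115],[0,0,0]]]'

```text
t: 7.35
ee_pos: [577.6, -115.8, 52.6]
tcp_rot: [0.707, 0.708, 0.001, 0.001]
wrist_force: [0.3, -0.9, -0.0]
width: 43.9
grasp_force: 0.0
```

Request:
move_arm --series '[[0.8,[0,0,0],[0,0,0]],[0.8,[0,0,0],[0,0,0]],[0.8,[0,0,0],[0,0,0]],[0.8,[0,0,-40],[0,0,0]],[0.8,[0,0,-85],[0,0,0]],[0.8,[0,0,-130],[0,0,0]],[0.8,[0,0,-140],[0,0,0]]]'

```text
t: 8.05
ee_pos: [578.8, -116.8, 196.4]
tcp_rot: [0.707, 0.707, 0.002, 0.002]
wrist_force: [-0.1, -0.7, -0.5]
width: 35.3
grasp_force: 61.4
```

Request:
move_arm --series '[[0.8,[40,-12,0],[0,0,0]],[0.8,[86,-26,0],[0,0,0]],[0.8,[132,-40,0],[0,0,0]],[0.8,[178,-54,0],[0,0,0]],[0.8,[224,-68,0],[0,0,0]],[0.8,[270,-82,0],[0,0,0]],[0.8,[316,-96,0],[0,0,0]],[0.8,[362,-110,0],[0,0,0]]]'

```text
t: 8.85
ee_pos: [465.4, 247.7, 191.6]
tcp_rot: [0.707, 0.708, 0.0, -0.0]
wrist_force: [0.8, -0.2, -0.9]
width: 35.7
grasp_force: 61.4
```

Request:
move_arm --series '[[0.8,[45,-14,0],[0,0,0]],[0.8,[73,-22,0],[0,0,0]],[0.8,[75,-23,0],[0,0,0]],[0.8,[75,-23,0],[0,0,0]]]'

```text
t: 9.25
ee_pos: [443.0, 321.1, 191.1]
tcp_rot: [0.706, 0.708, -0.0, 0.0]
wrist_force: [0.5, 0.3, -0.5]
width: 35.8
grasp_force: 61.4
```

Run:
```python
from h import *
s=monitor.observe(); print(s["ee_pos"],s["width"],s["t"])
f=grab_frame("top"); a=f["frame"][190:370,110:470,::-1]
g=grab_frame("scene"); b=g["frame"][120:380,130:450,::-1]
a=cv2.resize(a,None,fx=1.3,fy=1.3); b=cv2.resize(b,None,fx=1.2,fy=1.2)
o=np.zeros((a.shape[0]+b.shape[0],max(a.shape[1],b.shape[1]),3),np.uint8); o[:a.shape[0],:a.shape[1]]=a;o[a.shape[0]:,:b.shape[1]]=b
cv2.imwrite("pics/m1.png",o)
```

```text
[442.96836639 321.10191662 191.1293905 ] 35.752801078363305 9.25
```

View pics/m1.png

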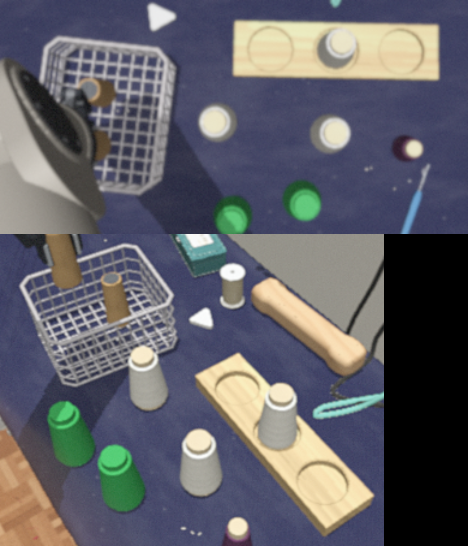

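The first core stands in the basket, at about (115,300) in the view, and the second hangs over it with clear space below. Both outer cups are empty. Lowering and releasing.

Request:
move_arm --series '[[0.8,[0,0,45],[0,0,0]],[0.8,[0,0,90],[0,0,0]],[0.8,[0,0,112],[0,0,0]],[0.8,[0,0,112],[0,0,0]],[0.4,[0,0,112],[0,0,0]],[0.4,[0,0,112],[0,0,0]],[0.4,[0,0,112],[0,0,0]]]'

```text
t: 10.05
ee_pos: [444.1, 321.3, 80.8]
tcp_rot: [0.707, 0.707, 0.001, -0.0]
wrist_force: [0.3, -0.7, -0.6]
width: 51.3
grasp_force: 0.0
```

Request:
move_arm --series '[[0.4,[0,0,-45],[0,0,0]],[0.4,[0,0,-90],[0,0,0]],[0.2,[-15,3,-120],[0,0,0]],[0,[-60,10,-120],[0,0,0]],[0,[-105,19,-120],[0,0,0]],[0,[-145,26,-120],[0,0,0]],[0,[-152,27,-120],[0,0,0]],[0,[-152,27,-120],[0,0,0]]]'

```text
t: 10.85
ee_pos: [471.0, 167.8, 200.3]
tcp_rot: [0.708, 0.707, 0.001, -0.0]
wrist_force: [-0.3, 0.9, -0.2]
width: 85.2
grasp_force: 0.0
```

Request:
move_arm --series '[[0,[0,0,45],[0,0,0]],[0,[0,0,90],[0,0,0]],[0,[0,0,130],[0,0,0]],[0,[0,0,155],[0,0,0]],[0,[0,0,162],[0,0,0]],[0,[0,0,162],[0,0,0]],[0.8,[0,0,162],[0,0,0]],[0.8,[0,0,162],[0,0,0]]]'

```text
t: 11.65
ee_pos: [471.3, 169.7, 38.7]
tcp_rot: [0.707, 0.708, 0.001, 0.0]
wrist_force: [-0.1, -0.3, -0.1]
width: 59.2
grasp_force: 0.0
```

Request:
move_arm --series '[[0.8,[0,0,0],[0,0,0]],[0.8,[0,0,0],[0,0,0]],[0.8,[0,0,0],[0,0,0]],[0.8,[0,0,0],[0,0,0]]]'

```text
t: 12.05
ee_pos: [471.5, 169.6, 39.2]
tcp_rot: [0.707, 0.707, 0.001, -0.0]
wrist_force: [-4.3, -1.0, 24.7]
width: 47.7
grasp_force: 58.5
```

Request:
move_arm --series '[[0.8,[0,0,-40],[0,0,0]],[0.8,[0,0,-80],[0,0,0]],[0.8,[-27,37,-80],[0,0,0]],[0.8,[-55,74,-80],[0,0,0]],[0.8,[-80,108,-80],[0,0,0]],[0.8,[-82,111,-80],[0,0,0]],[0.8,[-82,111,-80],[0,0,0]],[0.8,[-82,111,-80],[0,0,0]]]'

```text
t: 12.85
ee_pos: [580.9, 87.6, 117.5]
tcp_rot: [0.707, 0.708, 0.0, -0.0]
wrist_force: [-0.7, 0.1, -1.8]
width: 47.4
grasp_force: 64.1
```

Run:
```python
from h import *
s=monitor.observe(); print(s["ee_pos"],s["wrist_force"],s["width"],s["t"])
f=grab_frame("top"); a=f["frame"][170:290,200:480,::-1]
g=grab_frame("scene"); b=g["frame"][150:370,260:460,::-1]
np.savez("t2.npz",**f);np.savez("s2.npz",**g)
a=cv2.resize(a,None,fx=1.5,fy=1.5); b=cv2.resize(b,None,fx=1.8,fy=1.8)
o=np.zeros((a.shape[0]+b.shape[0],max(a.shape[1],b.shape[1]),3),np.uint8); o[:a.shape[0],:a.shape[1]]=a;o[a.shape[0]:,:b.shape[1]]=b
cv2.imwrite("pics/m2.png",o)
W=cloud(g);P=W.reshape(-1,3)
# visible cone lower part: fit circle by slices
for z0 in(52,58,64,70,76):
    Q=P[(abs(P[:,0]-582)<45)&(abs(P[:,1]-86)<40)&(abs(P[:,2]-z0)<3)]
    if len(Q)>8:
        A=np.c_[2*Q[:,:2],np.ones(len(Q))]; c=np.linalg.lstsq(A,(Q[:,:2]**2).sum(1),rcond=None)[0]
        print(z0,len(Q),c[:2].round(1),np.sqrt(c[2]+c[0]**2+c[1]**2).round(1))
```

```text
[580.94973949  87.63133667 117.50047611] [-0.74205747  0.10068385 -1.79627792] 47.42456314083414 12.85
76 23 [579.1  86.8] 24.7
```

View pics/m2.png

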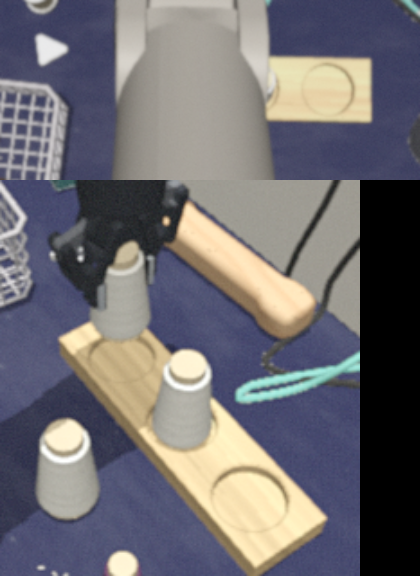

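The cone (120,295 in the lower view) hangs upright over the empty end cup, well aligned. Lowering gently.

Request:
move_arm --series '[[0.8,[-0.5,1,25],[0,0,0]],[0.8,[-0.5,1,45],[0,0,0]],[0.8,[-0.5,1,54],[0,0,0]],[0.8,[-0.5,1,60],[0,0,0]],[0.8,[-0.5,1,63],[0,0,0]],[0.8,[-0.5,1,65],[0,0,0]],[0.8,[-0.5,1,65],[0,0,0]]]'

```text
t: 13.65
ee_pos: [582.8, 86.6, 52.7]
tcp_rot: [0.707, 0.708, 0.0, 0.0]
wrist_force: [1.5, 0.0, -0.9]
width: 47.4
grasp_force: 64.1
```

Request:
move_arm --series '[[0.8,[0,0,1],[0,0,0]],[0.8,[0,0,2],[0,0,0]],[0.8,[0,0,3],[0,0,0]],[0.8,[0,0,3],[0,0,0]]]'

```text
t: 14.05
ee_pos: [583.0, 86.6, 51.2]
tcp_rot: [0.707, 0.707, 0.001, -0.0]
wrist_force: [-12.1, -0.5, 34.8]
width: 47.4
grasp_force: 69.4
```

Request:
move_arm --series '[[0.8,[0,0,-1],[0,0,0]],[0.2,[0,0,-2],[0,0,0]],[0,[0,0,-2],[0,0,0]],[0,[0,0,-2],[0,0,0]],[0,[0,0,-2],[0,0,0]],[0,[0,0,-40],[0,0,0]],[0,[0,0,-85],[0,0,0]],[0,[0,0,-130],[0,0,0]]]'

```text
t: 14.85
ee_pos: [582.2, 86.1, 180.4]
tcp_rot: [0.707, 0.707, -0.001, -0.0]
wrist_force: [0.7, 0.4, -0.3]
width: 85.3
grasp_force: 0.0
```

Request:
move_arm --series '[[0,[-26,-38,0],[0,0,0]],[0,[-52,-77,0],[0,0,0]],[0,[-78,-115,0],[0,0,0]],[0,[-87,-128,0],[0,0,0]],[0,[-87,-128,0],[0,0,0]],[0,[-87,-128,30],[0,0,0]],[0,[-87,-128,30],[0,0,0]],[0,[-87,-128,30],[0,0,0]]]'

```text
t: 15.65
ee_pos: [455.0, -0.6, 149.4]
tcp_rot: [0.707, 0.708, -0.001, 0.0]
wrist_force: [0.5, -0.8, -0.3]
width: 85.0
grasp_force: 0.0
```

Run:
```python
from h import *
s=monitor.observe(); print(s["ee_pos"],s["t"])
g=grab_frame("scene"); P=cloud(g).reshape(-1,3)
for c in((582,86),(580,-12),(454,-1)):
    Q=P[(np.hypot(P[:,0]-c[0],P[:,1]-c[1])<40)&(P[:,2]>60)&(P[:,2]<118)]
    zt=np.percentile(Q[:,2],97) if len(Q) else 0; T=Q[Q[:,2]>zt-6]; print(c,len(Q),zt,(T.min(0)+T.max(0))/2)
save(g,"m3.png")
```

```text
[455.03828282  -0.61357871 149.39350268] 15.65
(582, 86) 225 111.17917259493414 [570.33101957  90.82912173 109.4604246 ]
(580, -12) 918 111.49819090267775 [580.72170253 -12.52849601 109.28827477]
(454, -1) 817 99.68996404155203 [454.00163894  -2.58765973  97.57287749]
```

View pics/m3.png

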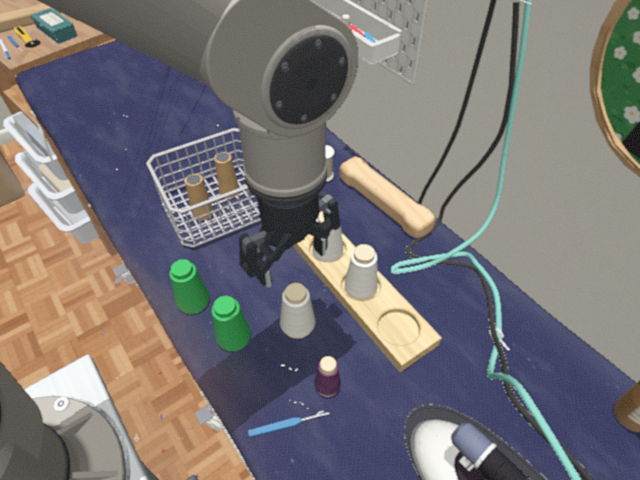

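Both cores stand in the basket (197,195; 225,175), cone 1 is in its cup (328,240), and the gripper is above cone 2 (297,310). Cup R (398,325) is free. Grasping cone 2.

Request:
move_arm --series '[[0,[0,0,40],[0,0,0]],[0,[0,0,80],[0,0,0]],[0,[0,0,105],[0,0,0]],[0,[0,0,111],[0,0,0]],[0,[0,0,111],[0,0,0]],[0.8,[0,0,111],[0,0,0]],[0.8,[0,0,111],[0,0,0]],[0.8,[0,0,111],[0,0,0]]]'

```text
t: 16.5
ee_pos: [455.6, -0.3, 39.7]
tcp_rot: [0.707, 0.708, 0.001, 0.0]
wrist_force: [-11.3, -0.1, 46.4]
width: 48.0
grasp_force: 56.1
```

Request:
move_arm --series '[[0.8,[0,0,0],[0,0,0]],[0.8,[0,0,0],[0,0,0]],[0.8,[0,0,0],[0,0,0]]]'

```text
t: 16.8
ee_pos: [455.6, -0.3, 39.9]
tcp_rot: [0.707, 0.707, 0.001, 0.0]
wrist_force: [-6.0, -0.0, 31.1]
width: 47.2
grasp_force: 57.9
```

Request:
move_arm --series '[[0.8,[0,0,-45],[0,0,0]],[0.8,[0,0,-88],[0,0,0]],[0.8,[-40,5,-95],[0,0,0]],[0.8,[-85,20,-95],[0,0,0]],[0.8,[-110,60,-95],[0,0,0]],[0.8,[-113,105,-95],[0,0,0]],[0.8,[-113,121,-90],[0,0,0]],[0.8,[-113,121,-80],[0,0,0]]]'

```text
t: 17.6
ee_pos: [578.5, -113.6, 119.0]
tcp_rot: [0.706, 0.708, 0.001, 0.001]
wrist_force: [0.1, -0.4, -1.0]
width: 47.2
grasp_force: 64.5
```

Request:
move_arm --series '[[0.8,[0,0,0],[0,0,0]],[0.8,[0,0,0],[0,0,0]]]'

```text
t: 17.8
ee_pos: [574.8, -113.4, 118.5]
tcp_rot: [0.707, 0.707, -0.0, -0.0]
wrist_force: [-0.0, 0.4, -0.6]
width: 47.1
grasp_force: 64.5
```

Run:
```python
from h import *
s=monitor.observe(); print(s["ee_pos"],s["wrist_force"],s["width"],s["t"])
g=grab_frame("scene"); b=g["frame"][180:400,260:480,::-1]
cv2.imwrite("pics/m4.png",cv2.resize(b,None,fx=2.2,fy=2.2))
```

```text
[ 574.76428891 -113.44109504  118.46873513] [-0.03161103  0.44701397 -0.59816473] 47.131079732525436 17.8
```

View pics/m4.png

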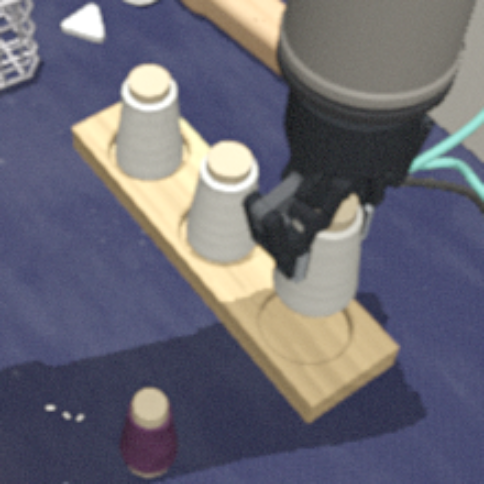

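Cone 1 sits upright in its cup (150,125). Cone 2 (318,265) hangs over the cup at (305,325). Lowering.

Request:
move_arm --series '[[0.8,[0,0,25],[0,0,0]],[0.8,[0,0,45],[0,0,0]],[0.8,[0,0,54],[0,0,0]],[0.8,[0,0,60],[0,0,0]],[0.8,[0,0,63],[0,0,0]],[0.8,[0,0,65],[0,0,0]],[0.8,[0,0,65],[0,0,0]]]'

```text
t: 18.55
ee_pos: [576.1, -113.5, 53.7]
tcp_rot: [0.707, 0.708, 0.0, 0.0]
wrist_force: [-0.0, -0.0, -0.3]
width: 47.2
grasp_force: 64.5
```

Request:
move_arm --series '[[0.8,[0,0,1],[0,0,0]],[0.8,[0,0,2],[0,0,0]],[0.8,[0,0,3],[0,0,0]],[0.8,[0,0,3],[0,0,0]]]'

```text
t: 18.95
ee_pos: [576.3, -113.7, 52.1]
tcp_rot: [0.707, 0.707, 0.001, 0.0]
wrist_force: [-11.0, 3.4, 32.5]
width: 47.0
grasp_force: 69.5
```

Contact at floor height (grasp TCP 39.9 plus 12 mm). Releasing and backing off to the front-left.

Request:
move_arm --series '[[0.8,[0,0,-1],[0,0,0]],[0.2,[0,0,-2],[0,0,0]],[0,[0,0,-2],[0,0,0]],[0,[0,0,-2],[0,0,0]],[0,[0,0,-2],[0,0,0]],[0,[0,0,-40],[0,0,0]],[0,[0,0,-85],[0,0,0]],[0,[0,0,-130],[0,0,0]]]'

```text
t: 19.75
ee_pos: [575.3, -113.7, 181.5]
tcp_rot: [0.707, 0.707, -0.001, -0.0]
wrist_force: [0.6, 0.7, 0.7]
width: 85.3
grasp_force: 0.0
```

Request:
move_arm --series '[[0,[30,-30,-30],[0,0,0]],[0,[65,-60,-50],[0,0,0]],[0,[105,-85,-70],[0,0,0]],[0,[145,-105,-80],[0,0,0]],[0,[190,-120,-80],[0,0,0]],[0,[235,-120,-80],[0,0,0]],[0,[280,-110,-80],[0,0,0]],[0,[325,-100,-80],[0,0,0]]]'

```text
t: 20.55
ee_pos: [475.2, 213.4, 260.7]
tcp_rot: [0.706, 0.708, 0.001, -0.0]
wrist_force: [1.2, 0.3, 0.8]
width: 85.4
grasp_force: 0.0
```

Request:
move_arm --series '[[0,[45,0,0],[0,0,0]],[0,[90,0,0],[0,0,0]],[0,[135,0,0],[0,0,0]],[0,[180,0,0],[0,0,0]],[0,[180,0,0],[0,0,0]],[0,[180,0,0],[0,0,0]]]'

```text
t: 21.15
ee_pos: [474.9, 392.1, 259.6]
tcp_rot: [0.706, 0.708, -0.001, 0.0]
wrist_force: [0.1, -0.9, -0.5]
width: 85.7
grasp_force: 0.0
```

Run:
```python
from h import *
s=monitor.observe(); print(s["ee_pos"],s["t"],s["qvel"])
P=[]
f=grab_frame("top"); g=grab_frame("scene")
for n,h in(("top",f),("scene",g)):
    P=cloud(h).reshape(-1,3)
    for c in((582,86),(580,-12),(577,-113)):
        Q=P[(np.hypot(P[:,0]-c[0],P[:,1]-c[1])<40)&(P[:,2]>60)&(P[:,2]<120)]
        if len(Q)<20: continue
        zt=np.percentile(Q[:,2],98); T=Q[Q[:,2]>zt-6]; print(n,c,zt.round(1),((T.min(0)+T.max(0))/2).round(1))
a=cv2.resize(f["frame"][100:400,100:500,::-1],None,fx=1,fy=1); b=g["frame"][100:400,130:480,::-1]
cv2.imwrite("pics/m5.png",np.hstack([a,b]))
```

```text
[474.91561447 392.07523501 259.56116121] 21.15 [ 0.02298896 -0.02705299  0.02824588  0.02302379  0.00546087 -0.00019642
  0.00225319]
top (582, 86) 113.7 [581.4  86.1 111.5]
top (580, -12) 114.1 [580.5 -10.5 112. ]
top (577, -113) 114.0 [ 575.  -113.1  111.8]
scene (582, 86) 111.3 [580.2  85.2 109.2]
scene (580, -12) 111.7 [580.4 -12.8 109.4]
scene (577, -113) 112.1 [ 574.4 -115.8  109.9]
```

View pics/m5.png

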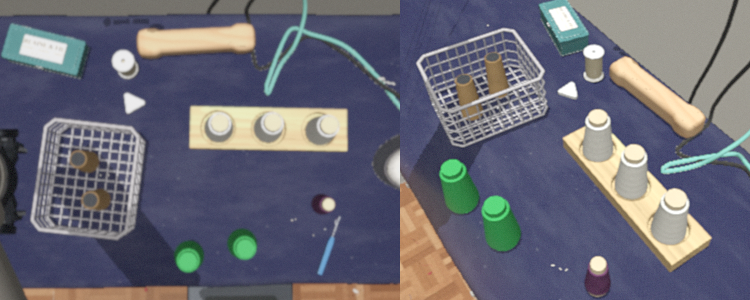

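All three cones stand at equal height in the cups, both cores are in the basket, and the bystanders haven't moved. Handing in.

```bash
python3 -c "
from cell import manip; print(manip.close_job())"
```

```text
the job is handed in; nothing more can be done
None
```

I dropped both spent cores into the wire basket and then stood the two fresh large cones upright on the floors of the freed cups; everything else was left in place, and the job was handed in at about 21 s.

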